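# Reassemble the hand mill

### The arm

A 7-joint arm with a two-finger parallel gripper is mounted at the origin on a cart in front of the work surface, level with it; the furniture and walls round the work are solid. World frame = base frame: x ahead of the robot, y to its left, z up, the work surface at z = 0. Lengths are in m, angles in degrees, forces in N, time in s.
With the tool pointing down it reaches from about 0.425 to 0.95 m from the base axis. Payload 16.7 kg.
Tool frame: the origin (TCP) lies on the centre line of the jaws, within the pads' length; the fingertips stand 19 mm ahead of it and the grasp point (between the pads) is the TCP; z points along the fingers, y is the line along which they close (so a half turn about z gives the same grasp; the last joint's range is limited). The gripper opens to 94 mm and grips with 3 to 60 N. Pads are 16 mm wide; open, the fingers measure 119 mm over their backs; the gripper's body (75 mm by 177 mm) begins 78 mm behind the grasp point.
Start: joints at [-78.409, 24.414, 4.234, 92.017, -1.954, 63.644, -3.845], TCP at [0.233, 0.634, 0.224] pointing down, gripper open.
Joint ranges: [-163.25, 163.25], [-28.42, 122.38], [-70.27, 78.77], [12.13, 141.07], [-58.53, 238.53], [9.26, 117.41], [-156.51, 156.51]. Speed limits (degrees/s): [108.29, 108.29, 136.94, 136.94, 172.46, 172.46, 172.46].

### API

Orientations are given as [roll, pitch, yaw] about the fixed x, y, z axes, in that order (R = Rz(yaw) Ry(pitch) Rx(roll)).
In Python, from workcell import r, get_image, camera_info gives the robot as it stands.
- The arm moves only by the tool step_arm, never from a script. Its argument "targets" is text: rows parted by semicolons, each of 7 numbers parted by spaces: the opening, from 0 (shut) to 1 (fully open), then the shift along the tool's x, y, z in cm, then the turn, a rotation vector about the tool's x, y, z in rad. A call has 1 to 5 rows; each row shifts and turns the commanded pose from where the row before left it, along the tool's axes as they then stand; what a row does not reach is not made up. A row lasts 1/10 s, in which the tool goes at most 50 mm and 8.59 degrees, less where a joint would pass 70% of its speed; a pose out of reach is approached as far as the arm can. A call is refused whole if a number of a shift passes 5 or a number of a turn 0.15, either way. A call with a gripper value outside its range is refused whole. The fingers move at their own pace and stop on an object; the grip force is fixed at half the most. Time passes only in rows, so rows that do not move let the fingers close. It gives the time, the measured TCP pose, the force, the opening and the grip force at its end, in the units of the state.
- r.get_state(): the state, without advancing time (a new reading comes with each control period).
- get_image(name): name is "side" or "top" or "wrist"; returns the picture (420x560x3 uint8, red, green, blue); there is no depth.
- camera_info(name): a dict with "fx", "fy", "cx", "cy" (pixels), "k1" (the pictures are not rectified: a ray, as slopes to the right and down, at radius r is drawn at 1 + k1 r^2 times it, then the intrinsics apply), "cam_to_world" (4x4, takes a point from camera to world coordinates); the wrist camera has in their place "T_tool_cam" (4x4, takes a point from camera to tool coordinates, whose origin is the TCP and whose axes are the flange's). Camera axes: x right, y down, z forward; pixel columns grow to the right and rows downward; lengths in m; the calibration is good to about 2 mm. A picture is of the moment at which its call begins: read the wrist's pose just before it. camera_info takes no time and is no camera call.
- r.hand_in(): hands the job in; it is judged then, once.
The state is a dict: "time": time; "joint_pos": joint angles; "dq": joint speeds; "joint_torque": joint torques, N m; "tool_pos": TCP position; "ee_rot": TCP orientation; "contact_force": force on the tool from outside, world axes, zero at the start; "torque": the same for the moment, N m; "gripper_width": opening from 0.0 (shut) to 1.0 (fully open); "grip_force": force on a finger pad.
Only numpy, scipy, OpenCV 4.12 (cv2) and the standard library are available. Lean on these libraries where they do the work, as an engineer would, in place of code of your own. Each camera call takes 0.05 s, during which the arm holds its last target. There are 200 camera calls.

### The job

Put the hand mill back together after washing: thread the slotted grinding ring onto the spindle and turn it until its slots drop over the drive dogs and it lies flat on the bed stone, then thread the plain collar on top of it and press it down past the spring catches until it is fully home against the grinding ring. Then turn the crank clockwise (seen from above) at least one and a quarter turns to prove the ring is driven, and let go. Leave the other things on the table where they are.

Things in the scene. Friction and masses are not known exactly. Their poses are not given: they have to be found in the camera images.
- mill: hand mill, dark cast iron, bolted down, its hopper taken off. Origin on the table under the spindle axis, z up. Round housing 156 mm wide at the foot, 41 mm high, with a flat grey bed stone 116 mm across, top at z = 45 mm. The upright crank axis is at y = -140 mm, joined to the housing by a low gear case
- spindle_top (a point): top centre of the mill's upright steel spindle, 121 mm above the table; 24 mm in diameter, tapered over the last 11 mm
- dogs (a point): point on the spindle axis at the bed stone's top, 45 mm up. Here three radial drive dogs, 120 degrees apart, stand 9 mm above the stone at the spindle's foot, 8 mm wide, reaching 23 mm from the axis. They turn only with the spindle; the angle at which they stand is not reported and differs each time
- catches (a point): point on the spindle axis, 102 mm up, level with three brass spring balls that stand 3.5 mm out of the spindle. The grinding ring needs a few N at most to pass them; the collar must be pushed with 5 to 20 N, evenly on both sides: they drag in its bore all the way until they spring out over its top
- grinding_ring: slotted ring, dark iron, 68 mm wide with two flats 60 mm apart (facing its +y, -y), 30 mm high, bore 29 mm, about 0.45 kg. Origin: centre of underside. Three radial slots in the underside (0, 120, 240 degrees from its x), 10.5 mm wide, 11 deep. On the spindle it first stops 9 mm high, on the dogs; turned (up to 120 degrees) till slots meet dogs it drops home, underside 45 mm above the table
- collar: plain round steel collar, 56 mm in diameter, 22 mm high, bore 27 mm, about 0.2 kg. Origin at the centre of its underside, z up. It first stops on the spring catches, underside about 105 mm above the table; fully home it lies on the grinding ring, underside 75 mm and top 97 mm above the table
- crank (a joint): crank angle, rad, growing clockwise seen from above; starts within 0.3 of 0, no stops. At angle a the knob lies from the crank axis towards (-sin a, -cos a) in the mill's x, y. Geared 1:1, same sense, to the spindle; stays where it is left; turning takes about 5 N at the knob
- knob (a point): top centre of the crank's upright wooden knob, free to turn on its pin: 22 mm in diameter, 42 mm long (68 to 110 mm above the table), 55 mm from the crank axis. The crank arm under it is 58 to 69 mm above the table
- bottle: small stoneware bottle, 52 mm across and 70 mm high, a bystander; origin at the centre of its foot
- brush: paint brush, 174 mm long, lying on the table, a bystander
- bulb: black rubber slip bulb, 96 mm long, a bystander
- scraper: flat scraper, 85 x 68 x 8 mm, a bystander
- test_tile: square test tile, 50 x 50 x 8 mm, a bystander
Not all that is in view belongs to the job. What is shaped like the collar but blue is not meant. What is shaped like the grinding_ring but turquoise is not meant.

How it is judged:
By the outcome, as a careful person would: the job done as asked, in the order asked, and still so for the second after the job is handed in, with the robot touching nothing.
It also fails if it takes over 72 s, if anything falls off the work surface, if the arm or the gripper's body presses on something with over 40 N, if the wrist force passes 120 N, or if a joint passes its speed limit or range.

## Working session

There is one attempt and no reset: what is moved stays moved. The work goes in short steps, Python scripts to look and compute and a tool call to move; the robot and the scene stay as the last step left them, time stands still between calls to the robot, and variables do not carry over. Pictures are saved under pics/ and viewed, at most 10 in all, crops included, and the job is handed in when it is done.

Besides the shell and the picture viewer there is one more tool, called after ">>>" in YAML: its name, and indented under it one key for each argument. step_arm: Moves the arm, as the interface text tells. Its arguments: {"type":"object","properties":{"targets":{"type":"string"}},"required":["targets"]}

```bash
ls; mkdir -p pics; cat > h.py <<'E'
import numpy as np, cv2
from workcell import r, get_image, camera_info
from scipy.spatial.transform import Rotation as R
def snap(n,f=None):
    im=get_image(n)[:,:,::-1].copy()
    if f: cv2.imwrite('pics/'+f,im)
    return im
def camT(n):
    c=camera_info(n)
    if n!='wrist': return c,np.array(c['cam_to_world'])
    s=r.get_state(); T=np.eye(4); T[:3,:3]=R.from_euler('xyz',s['ee_rot'],degrees=True).as_matrix(); T[:3,3]=s['tool_pos']
    return c,T@np.array(c['T_tool_cam'])
def ray(n,u,v):
    c,T=camT(n); K=np.array([[c['fx'],0,c['cx']],[0,c['fy'],c['cy']],[0,0,1.]])
    p=cv2.undistortPoints(np.array([[[u,v]]],float),K,np.array([c['k1'],0,0,0.]) if 0 else None)[0,0]
    d=p.copy()
    for _ in range(20): d=p/(1+c['k1']*(d@d))
    return T[:3,3],T[:3,:3]@np.array([d[0],d[1],1])
def onz(n,u,v,z):
    o,d=ray(n,u,v); return (o+d*(z-o[2])/d[2])[:3]
def proj(n,P):
    c,T=camT(n); q=T[:3,:3].T@(np.asarray(P,float)-T[:3,3]); a=q[:2]/q[2]; a=a*(1+c['k1']*(a@a))
    return np.array([c['fx']*a[0]+c['cx'],c['fy']*a[1]+c['cy']])
E
python3 - <<'E'
from h import *
a=snap('top','top0.png');b=snap('side','side0.png')
for n in('top','side','wrist'):
    c,T=camT(n);print(n,c['fx'],c['k1'],T.round(3).tolist())
print(r.get_state())
E
```

```text
pics
top 409.017051290657 -0.023804418997384478 [[0.05, -0.976, 0.212, 0.331], [-0.999, -0.049, 0.006, 0.294], [0.005, -0.212, -0.977, 1.2], [0.0, 0.0, 0.0, 1.0]]
side 398.1966698440851 0.010397522722222214 [[0.929, -0.161, 0.333, 0.15], [-0.37, -0.431, 0.823, -0.8], [0.011, -0.888, -0.46, 0.727], [0.0, 0.0, 0.0, 1.0]]
wrist 298.90161631544873 -0.02986881714925203 [[0.345, 0.913, 0.217, 0.169], [0.939, -0.335, -0.081, 0.657], [-0.001, 0.231, -0.973, 0.385], [0.0, 0.0, 0.0, 1.0]]
{'time': 0.1, 'joint_pos': array([-78.40850708,  24.44544817,   4.23022299,  92.04706395,
        -1.9544088 ,  63.64569707,  -3.84505462]), 'dq': array([-0.00149888, -0.0760239 ,  0.11773166, -0.0665165 , -0.03876218,
        0.03274167, -0.05268358]), 'joint_torque': array([ 1.03835095e-02, -9.37455654e+01,  3.67813356e+00, -4.55045485e+01,
       -4.85328329e-02,  1.67993928e-02,  3.23452446e-05]), 'tool_pos': array([0.23248208, 0.633301  , 0.22386383]), 'ee_rot': array([-1.79933980e+02,  3.48567264e-03,  1.59841357e+02]), 'contact_force': array([0.16284211, 0.8997041 , 0.20723392]), 'torque': array([ 0.01114007,  0.00132374, -0.07798966]), 'grip_force': 0.0, 'gripper_width': 1.0020212152472943}
```

View pics/top0.png

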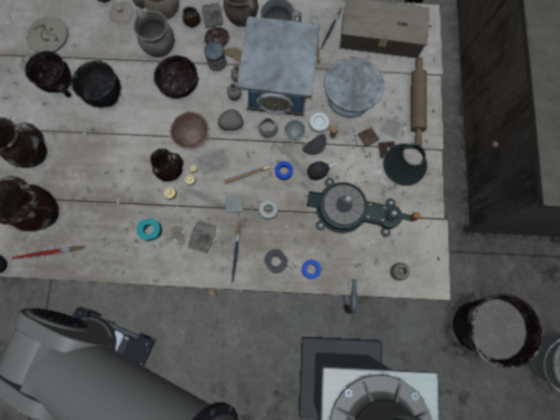

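View pics/side0.png

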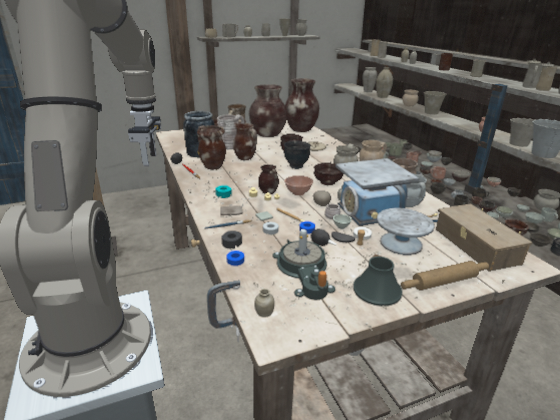

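The top view shows these candidates for the parts:
- **Rings:** the dark ring at (276,261) fits "dark iron, slotted". The turquoise one at (148,230) is a decoy.
- **Collars:** the plain steel one at (268,209) fits. The blue ones at (284,170) and (312,269) are decoys, and the white dish at (319,121) is something else.
- **Mill:** spindle at about (348,200), crank axis at about (390,214), and orange knob at about (416,215).

I'll confirm these in one crop.

```bash
python3 - <<'E'
from h import *
im=cv2.imread('pics/top0.png')
cv2.imwrite('pics/crop0.png',cv2.resize(im[150:300,240:440],None,fx=4,fy=4,interpolation=cv2.INTER_CUBIC))
for n,u,v,z in [('ring',276,261,.03),('collar',268,209,.022),('spin',348,200,.121),('house',342,206,.045),('knob',416,215,.11),('crank',390,214,.065),('bottle',401,271,.07),('blue',312,269,.022)]:
    p=onz('top',u,v,z);print(n,p.round(3),np.hypot(p[0],p[1]).round(3))
E
```

```text
ring [0.435 0.306 0.03 ] 0.532
collar [0.587 0.338 0.022] 0.677
spin [0.601 0.119 0.121] 0.613
house [0.601 0.123 0.045] 0.614
knob [ 0.571 -0.07   0.11 ] 0.576
crank [ 0.58  -0.011  0.065] 0.58
bottle [ 0.421 -0.039  0.07 ] 0.422
blue [0.418 0.203 0.022] 0.464
```

View pics/crop0.png

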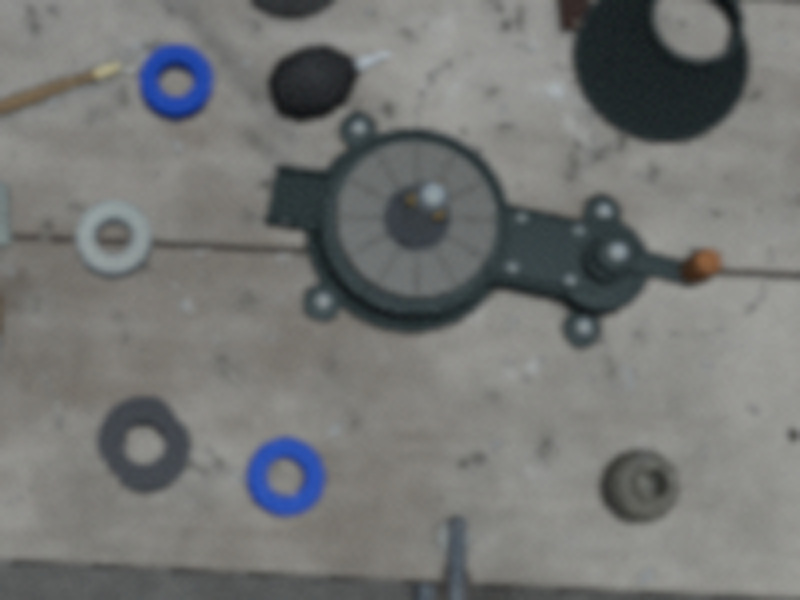

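The crop confirms the dark iron ring with flats at (276,261) and the plain steel collar at (268,209). The mill's knob points roughly away from the housing. I'll move between the parts for a wrist view.

>>> step_arm:
  targets: "1 -2 -1.4 0 0 0 0; 1 -3.9 -2.7 0 0 0 0; 1 -3.9 -2.7 0 0 0 0; 1 -3.9 -2.7 0 0 0 0; 1 -3.9 -2.7 0 0 0 0"

```text
time: 0.6
tool_pos: [0.3565, 0.4566, 0.2242]
ee_rot: [-180.0, -0.0, 159.9]
contact_force: [-0.1, 0.2, -0.3]
gripper_width: 0.998
grip_force: 0.0
```

>>> step_arm:
  targets: "1 -3.9 -2.7 0 0 0 0; 1 -3.9 -2.7 0 0 0 0; 1 -3.9 -2.7 0 0 0 0; 1 -3.9 -2.7 0 0 0 0; 1 -3.9 -2.7 0 0 0 0"

```text
time: 1.1
tool_pos: [0.493, 0.2627, 0.2244]
ee_rot: [-180.0, -0.0, 159.8]
contact_force: [0.7, 1.4, 0.6]
gripper_width: 0.998
grip_force: 0.0
```

>>> step_arm:
  targets: "1 -1.2 -1.1 0 0 0 0; 1 0 0 0 0 0 0"

```text
time: 1.3
tool_pos: [0.501, 0.247, 0.2244]
ee_rot: [-180.0, 0.0, 159.6]
contact_force: [-0.2, 0.5, -0.5]
gripper_width: 1.0
grip_force: 0.0
```

```bash
cat >> h.py <<'E'
def go(x,y,z,yaw=None):
    "report the tool-frame shift (cm) and turn (rad) to a tool-down pose"
    s=r.get_state(); Rm=R.from_euler('xyz',s['ee_rot'],degrees=True).as_matrix()
    d=100*Rm.T@(np.array([x,y,z])-s['tool_pos'])
    w=0 if yaw is None else -((yaw-s['ee_rot'][2]+90)%180-90)
    print('t',round(s['time'],2),'pos',s['tool_pos'].round(4),'rpy',s['ee_rot'].round(2),'d cm',d.round(2),'wz',np.radians(w).round(3),'q7',s['joint_pos'][6].round(1),'F',s['contact_force'].round(1),'g',round(s['gripper_width'],3),round(s['grip_force'],1))
E
python3 - <<'E'
from h import *
s=r.get_state();snap('wrist','w1.png');go(.435,.306,.224);np.save('w1T.npy',camT('wrist')[1])
for P in [(.435,.306,.03),(.587,.338,.022),(.601,.12,.121)]: print(proj('wrist',P).round())
E
```

```text
t 1.35 pos [0.5    0.2491 0.2243] rpy [-1.7998e+02 -1.0000e-02  1.5972e+02] d cm [8.07 3.08 0.03] wz 0.0 q7 40.8 F [0.5 0.5 0.5] g 0.999 0.0
[297. 126.]
[359. 233.]
[186. 345.]
```

View pics/w1.png

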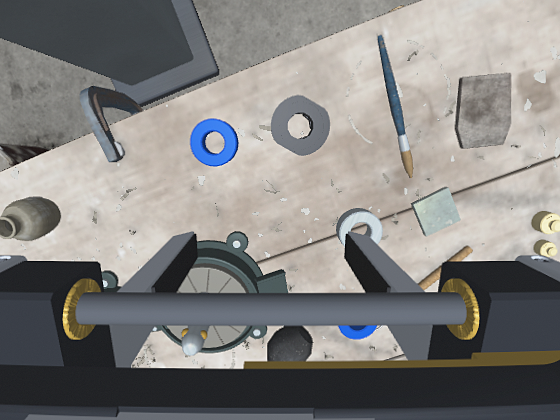

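The wrist view shows the ring at (300,126), the collar at (359,232) partly behind a finger, and the mill under the gripper. Next I'll measure the ring contour on its top plane.

```bash
cat >> h.py <<'E'
def cont(im,n,uv,half,lo,hi,z,maxsat=60):
    u,v=map(int,uv); x0,y0=max(u-half,0),max(v-half,0); w=im[y0:v+half,x0:u+half]
    hsv=cv2.cvtColor(w,cv2.COLOR_BGR2HSV); m=((hsv[:,:,2]>=lo)&(hsv[:,:,2]<=hi)&(hsv[:,:,1]<maxsat)).astype(np.uint8)
    m=cv2.morphologyEx(m,cv2.MORPH_OPEN,np.ones((3,3),np.uint8))
    cs,h=cv2.findContours(m,cv2.RETR_CCOMP,cv2.CHAIN_APPROX_NONE)
    i=max((k for k in range(len(cs)) if h[0][k][3]<0),key=lambda k:cv2.contourArea(cs[k]))
    holes=[cs[k] for k in range(len(cs)) if h[0][k][3]==i]
    f=lambda c:np.array([onz(n,x0+p[0,0],y0+p[0,1],z)[:2] for p in c])
    return f(cs[i]), f(max(holes,key=cv2.contourArea)) if holes else None
def widths(P):
    a=np.radians(np.arange(0,180,1)); q=P@np.array([np.cos(a),np.sin(a)]); return q.max(0)-q.min(0)
E
python3 - <<'E'
from h import *
im=cv2.imread('pics/w1.png')
print(cv2.cvtColor(im[126:127,260:340:4],cv2.COLOR_BGR2HSV)[0,:,1:].tolist())
o,hh=cont(im,'wrist',(300,126),48,0,125,.03,90)
w=widths(o);c,rad=cv2.minEnclosingCircle(o.astype(np.float32))
print('c',c,rad*2e3,'w',w[::10].round(4),'min at',w.argmin())
for k in (0,1):
    P=[o,hh][k]; print(cv2.fitEllipse((P*1000).astype(np.float32)))
E
```

```text
[[23, 168], [23, 165], [22, 165], [20, 129], [21, 131], [21, 132], [20, 130], [19, 224], [14, 215], [17, 213], [14, 216], [18, 209], [20, 219], [8, 33], [22, 125], [23, 124], [23, 123], [26, 117], [19, 205], [20, 206]]
c (0.44203510880470276, 0.3147737979888916) 59.702035039663315 w [0.0521 0.0482 0.0438 0.0391 0.0343 0.0297 0.034  0.0388 0.044  0.0488
 0.0525 0.0557 0.0578 0.0586 0.0594 0.0591 0.057  0.0553] min at 50
((446.91217041015625, 321.0386962890625), (34.1075439453125, 55.30729675292969), 49.86665725708008)Traceback (most recent call last):
  File "<stdin>", line 8, in <module>
cv2.error: OpenCV(4.12.0) /io/opencv/modules/imgproc/src/shapedescr.cpp:361: error: (-201:Incorrect size of input array) There should be at least 5 points to fit the ellipse in function 'fitEllipseNoDirect'
```

```bash
python3 - <<'E'
from h import *
im=cv2.imread('pics/w1.png')
o,hh=cont(im,'wrist',(300,126),48,60,148,.03,90)
w=widths(o);c,rad=cv2.minEnclosingCircle(o.astype(np.float32))
print('c',c,rad*2e3,'w',w[::10].round(4),'min at',w.argmin(),w.min())
print(cv2.fitEllipse((o*1000).astype(np.float32)), cv2.fitEllipse((hh*1000).astype(np.float32)))
E
```

```text
c (0.4360647201538086, 0.3094617426395416) 68.08144599199295 w [0.067  0.0677 0.0674 0.0673 0.0673 0.0673 0.0674 0.0669 0.0677 0.0677
 0.0672 0.066  0.064  0.0603 0.0626 0.065  0.0668 0.0673] min at 131 0.05996924732079878
((436.00958251953125, 309.49981689453125), (62.56092071533203, 67.9471435546875), 133.26040649414062) ((435.99969482421875, 309.2882995605469), (30.008188247680664, 30.310867309570312), 170.37612915039062)
```

>>> step_arm:
  targets: "1 -3 0.3 0 0 0 0; 1 -4.3 0.4 0 0 0 0; 1 -4.5 0.4 0 0 0 0; 1 -4.5 0.4 0 0 0 0; 1 -3.3 0.4 0 0 0 0"

```text
time: 1.85
tool_pos: [0.6918, 0.2013, 0.2238]
ee_rot: [-180.0, -0.0, 159.9]
contact_force: [0.3, 0.1, 0.8]
gripper_width: 1.002
grip_force: 0.0
```

>>> step_arm:
  targets: "1 0 0 0 0 0 -0.133; 1 0 0 0 0 0 -0.133; 1 0 0 0 0 0 -0.133; 1 0 0 0 0 0 -0.133; 1 0 0 0 0 0 -0.133"

```text
time: 2.35
tool_pos: [0.6895, 0.2027, 0.224]
ee_rot: [180.0, -0.0, -161.6]
contact_force: [0.2, 0.3, 0.2]
gripper_width: 1.002
grip_force: 0.0
```

>>> step_arm:
  targets: "1 0 0 0 0 0 -0.133; 1 0 0 0 0 0 -0.133; 1 0 0 0 0 0 -0.133; 1 0 0 0 0 0 0; 1 0 0 0 0 0 0"

```text
time: 2.85
tool_pos: [0.6898, 0.2016, 0.2242]
ee_rot: [180.0, -0.0, -139.4]
contact_force: [1.9, -0.8, 0.5]
gripper_width: 0.998
grip_force: 0.0
```

```bash
python3 - <<'E'
from h import *
im=snap('wrist','w2.png');go(.436,.3095,.1,221);
T=camT('wrist')[1];np.save('w2T.npy',T);print(T[:3,3])
for P in [(.601,.12,.121),(.601,.12,.045),(.571,-.07,.11),(.587,.338,.022)]: print(proj('wrist',P).round())
u,v=proj('wrist',(.601,.12,.045)).astype(int);x0,y0=max(0,u-85),max(0,v-85)
print(x0,y0);cv2.imwrite('pics/w2c.png',cv2.resize(im[y0:y0+150,x0:x0+200],None,fx=4,fy=4,interpolation=cv2.INTER_CUBIC))
E
```

```text
t 2.9 pos [0.6899 0.2013 0.2242] rpy [ 1.7997e+02 -1.0000e-02 -1.3936e+02] d cm [12.22 24.74 12.44] wz -0.006 q7 111.1 F [-0.1  0.1 -1.1] g 1.002 0.0
[0.63888502 0.15875745 0.38503261]
[265.  70.]
[266.  86.]
[ 104. -123.]
[406. 201.]
180 0
```

View pics/w2c.png

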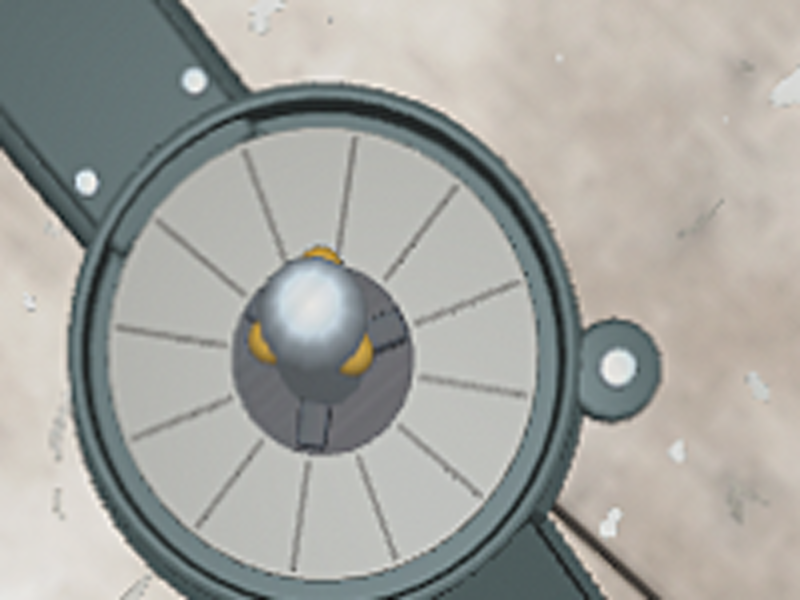

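The crop shows the stone centred near crop (323,354), one dog pointing down at (313,425), and one to the right at (388,330). The third is hidden behind the spindle. I'll work out the axis and the dog angle.

```bash
python3 - <<'E'
from h import *
im=cv2.imread('pics/w2.png')
print(cv2.cvtColor(im[90:91,200:240:3],cv2.COLOR_BGR2HSV)[0].tolist())
print(cv2.cvtColor(im[130:131,200:320:8],cv2.COLOR_BGR2HSV)[0].tolist())
hs=cv2.cvtColor(im,cv2.COLOR_BGR2HSV).astype(int)
# stone boundary: rays outward from centre, last bright->dark transition
c0=np.array([260.7,88.5]);P=[]
g=cv2.cvtColor(im,cv2.COLOR_BGR2GRAY).astype(float)
for a in np.radians(np.arange(0,360,3)):
    rr=np.arange(45,66,.25); pts=c0+rr[:,None]*[np.cos(a),np.sin(a)]
    val=cv2.remap(g.astype(np.float32),pts[:,0].astype(np.float32)[None],pts[:,1].astype(np.float32)[None],cv2.INTER_LINEAR)[0]
    k=np.argmin(np.gradient(val)); P.append(onz('wrist',*pts[k],.045)[:2])
P=np.array(P)*1000
from scipy.optimize import least_squares
f=least_squares(lambda q:np.hypot(P[:,0]-q[0],P[:,1]-q[1])-q[2],[600,120,58],loss='soft_l1').x
print('stone',f)
C=f[:2]/1000
for z in(.045,.054,.102,.121): print(z,proj('wrist',[*C,z]).round(1), ((proj('wrist',[*C,z])-[180,0])*4).round())
for n,u,v in[('d1 end',313,442),('d1 mid',314,424),('d2 end',402,322),('d2 mid',385,330)]:
    p=onz('wrist',180+u/4,v/4,.054)[:2]-C; print(n,np.hypot(*p).round(4),np.degrees(np.arctan2(p[1],p[0])).round(1))
m=(hs[:,:,0]>8)&(hs[:,:,0]<28)&(hs[:,:,1]>140);m[:,:235]=0;m[:,285:]=0;m[:50]=0;m[105:]=0
n,l,st,ce=cv2.connectedComponentsWithStats(m.astype(np.uint8));
for k in range(1,n):
    p=onz('wrist',*ce[k],.102)[:2]-C; print('ball',st[k,4],ce[k],np.hypot(*p).round(4),np.degrees(np.arctan2(p[1],p[0])).round(1))
E
```

```text
[[92, 41, 81], [92, 36, 120], [94, 33, 108], [30, 7, 180], [38, 6, 180], [38, 6, 182], [42, 7, 183], [30, 6, 182], [36, 7, 184], [42, 7, 185], [30, 6, 185], [38, 5, 186], [42, 7, 192], [109, 18, 112]]
[[15, 11, 222], [53, 7, 142], [94, 42, 43], [94, 22, 91], [45, 5, 189], [45, 5, 188], [38, 5, 190], [42, 7, 192], [38, 5, 191], [40, 8, 195], [40, 4, 194], [40, 4, 194], [25, 11, 137], [92, 37, 125], [86, 40, 51]]
stone [609.17745756 118.36189346  61.98825912]
0.045 [259.8  91. ] [319. 364.]
0.054 [259.5  89.7] [318. 359.]
0.102 [257.6  81.3] [310. 325.]
0.121 [256.6  77.1] [307. 308.]
d1 end 0.0209 36.6
d1 mid 0.0164 36.5
d2 end 0.0237 153.1
d2 mid 0.0189 152.7
ball 15 [260.2  63. ] 0.0154 -148.5
ball 26 [244.69230769  86.        ] 0.0122 -30.5
ball 34 [269.55882353  89.23529412] 0.0126 98.4
```

```bash
python3 - <<'E'
from h import *
from scipy.optimize import least_squares
im=cv2.imread('pics/w2.png')
g=cv2.cvtColor(im,cv2.COLOR_BGR2GRAY).astype(np.float32)
c0=np.array([260.7,88.5]);P=[]
for a in np.radians(np.arange(0,360,3)):
    rr=np.arange(46,60,.25); pts=(c0+rr[:,None]*[np.cos(a),np.sin(a)]).astype(np.float32)
    val=cv2.remap(g,pts[:,0][None],pts[:,1][None],cv2.INTER_LINEAR)[0]
    k=np.argmax(val<155)
    if k: P.append(onz('wrist',*pts[k],.045)[:2])
P=np.array(P)*1000
f=least_squares(lambda q:np.hypot(P[:,0]-q[0],P[:,1]-q[1])-q[2],[600,120,58],loss='soft_l1').x
print('stone',f,len(P),np.median(abs(np.hypot(P[:,0]-f[0],P[:,1]-f[1])-f[2])))
C=f[:2]/1000
for z in(.045,.054,.102,.121): print(z,((proj('wrist',[*C,z])-[180,0])*4).round())
for n,u,v in[('d1 end',313,442),('d1 mid',314,424),('d2 end',402,322),('d2 mid',385,330)]:
    p=onz('wrist',180+u/4,v/4,.054)[:2]-C; print(n,np.hypot(*p).round(4),np.degrees(np.arctan2(p[1],p[0])).round(1))
for u,v in[(260.2,63),(244.7,86),(269.6,89.2)]:
    p=onz('wrist',u,v,.102)[:2]-C; print('ball',np.hypot(*p).round(4),np.degrees(np.arctan2(p[1],p[0])).round(1))
E
```

```text
stone [607.96475396 118.02785881  57.44968964] 114 0.11196855725076205
0.045 [321. 360.]
0.054 [320. 354.]
0.102 [313. 320.]
0.121 [309. 302.]
d1 end 0.0221 35.4
d1 mid 0.0175 35.0
d2 end 0.0228 151.0
d2 mid 0.018 150.0
ball 0.0141 -147.0
ball 0.0131 -26.5
ball 0.0128 93.0
```

The ring centre is (0.436, 0.3095) with flat normal 131°, the spindle axis is (0.608, 0.118), and the dogs stand at about 33° mod 120. I'll go and fetch the ring.

>>> step_arm:
  targets: "1 1.2 2.5 0 0 0 0; 1 2.2 4.4 0 0 0 0; 1 2.2 4.4 0 0 0 0; 1 2.2 4.4 0 0 0 0; 1 2.2 4.4 0 0 0 0"

```text
time: 3.4
tool_pos: [0.4811, 0.288, 0.2245]
ee_rot: [180.0, 0.0, -139.4]
contact_force: [-1.3, 1.0, 0.2]
gripper_width: 1.001
grip_force: 0.0
```

>>> step_arm:
  targets: "1 2.2 4.4 0 0 0 0; 1 0 0.3 4 0 0 0; 1 0 0 4 0 0 0; 1 0 0 3 0 0 0; 1 0 0 0 0 0 0"

```text
time: 3.9
tool_pos: [0.4339, 0.3073, 0.1114]
ee_rot: [180.0, -0.3, -139.3]
contact_force: [-0.3, 0.5, 0.1]
gripper_width: 1.0
grip_force: 0.0
```

```bash
python3 - <<'E'
from h import *
go(.436,.3095,.021,221)
im=snap('wrist'); print(proj('wrist',(.436,.3095,.03)).round()); cv2.imwrite('pics/w3.png',im)
E
```

```text
t 3.9 pos [0.4339 0.3073 0.1114] rpy [ 180.     -0.32 -139.3 ] d cm [-0.36  0.03  9.04] wz -0.005 q7 87.9 F [-0.3  0.5  0.1] g 1.0 0.0
[270. 220.]
```

```bash
python3 - <<'E'
from h import *
im=cv2.imread('pics/w3.png')
g=cv2.cvtColor(im,cv2.COLOR_BGR2HSV)
print(g[220,200:350:6,2].tolist()); print(g[130:300:6,270,2].tolist())
o,hh=cont(im,'wrist',(270,215),55,60,148,.03,90)
print(len(o),None if hh is None else cv2.fitEllipse((hh*1000).astype(np.float32)))
w=widths(o);print(w[::10].round(4),w.argmin(),w.min(),o.mean(0))
E
```

```text
[203, 204, 214, 208, 207, 219, 103, 102, 108, 222, 215, 210, 207, 202, 68, 105, 106, 91, 190, 184, 184, 143, 192, 197, 198]
[196, 196, 200, 196, 204, 203, 200, 198, 113, 120, 114, 113, 112, 213, 217, 212, 204, 175, 40, 97, 96, 95, 191, 183, 187, 186, 179, 176, 83]
226 ((439.092529296875, 308.448486328125), (29.901731491088867, 30.581045150756836), 146.70242309570312)
[0.0686 0.0688 0.0688 0.0689 0.0681 0.0689 0.0691 0.0689 0.0691 0.069
 0.0681 0.0667 0.0646 0.0608 0.0638 0.0664 0.0682 0.069 ] 132 0.06030104479989528 [0.43859218 0.3083248 ]
```

>>> step_arm:
  targets: "1 -0.4 -0.2 3 0 0 -0.013; 1 0 0 3 0 0 0; 1 0 0 2 0 0 0; 1 0 0 0.7 0 0 0; 1 0 0 0 0 0 0"

```text
time: 4.45
tool_pos: [0.4406, 0.3098, 0.0282]
ee_rot: [-180.0, 0.0, -138.5]
contact_force: [-0.5, 0.8, 1.0]
gripper_width: 0.997
grip_force: 0.0
```

```bash
python3 - <<'E'
from h import *
go(.4385,.3086,.021,221.5)
E
```

```text
t 4.45 pos [0.4406 0.3098 0.0282] rpy [-1.800e+02  2.000e-02 -1.385e+02] d cm [0.24 0.05 0.72] wz 0.0 q7 88.5 F [-0.5  0.8  1. ] g 0.997 0.0
```

>>> step_arm:
  targets: "1 0.2 0 0.65 0 0 0; 1 0 0 0 0 0 0; 0.4 0 0 0 0 0 0; 0.4 0 0 0 0 0 0; 0.4 0 0 0 0 0 0"

```text
time: 4.95
tool_pos: [0.4389, 0.3082, 0.0213]
ee_rot: [-180.0, 0.0, -138.5]
contact_force: [0.1, 0.0, -0.5]
gripper_width: 0.781
grip_force: 0.0
```

>>> step_arm:
  targets: "0.4 0 0 0 0 0 0; 0.4 0 0 0 0 0 0"

```text
time: 5.15
tool_pos: [0.4388, 0.3081, 0.0211]
ee_rot: [-180.0, 0.0, -138.5]
contact_force: [-0.3, 0.1, 2.6]
gripper_width: 0.638
grip_force: 30.0
```

```bash
python3 - <<'E'
from h import *
go(.4385,.3086,.021,221.5)
im=snap('wrist','w4.png')
o,hh=cont(im,'wrist',proj('wrist',(.4385,.3086,.03)),55,60,148,.03,90)
print(hh is not None and cv2.fitEllipse((hh*1000).astype(np.float32)))
E
```

```text
t 5.15 pos [0.4388 0.3081 0.0211] rpy [-1.8000e+02  1.0000e-02 -1.3845e+02] d cm [-0.01  0.06  0.01] wz 0.001 q7 88.5 F [-0.3  0.1  2.6] g 0.638 30.0
((436.86907958984375, 307.82513427734375), (29.669769287109375, 29.84268569946289), 150.70643615722656)
```

>>> step_arm:
  targets: "0.4 0 0 -3 0 0 0; 0.4 0 0 -5 0 0 0; 0.4 0 0 -5 0 0 0; 0.4 0 0 -3 0 0 0; 0.4 0 -3 -1 0 0 0"

```text
time: 5.7
tool_pos: [0.4578, 0.289, 0.1944]
ee_rot: [179.9, 0.3, -138.2]
contact_force: [1.0, -1.3, -5.7]
gripper_width: 0.639
grip_force: 30.0
```

>>> step_arm:
  targets: "0.4 0 -4.5 0 0 0 0; 0.4 0 -4.5 0 0 0 0; 0.4 0 -4.5 0 0 0 0; 0.4 -0.1 -4.5 0 0 0 0; 0.4 -0.1 -3.5 0 0 0 0"

```text
time: 6.2
tool_pos: [0.6038, 0.1233, 0.1905]
ee_rot: [-180.0, -0.1, -138.5]
contact_force: [0.4, 0.7, -4.0]
gripper_width: 0.639
grip_force: 30.0
```

>>> step_arm:
  targets: "0.4 0 -1.1 0 0 0 0; 0.4 0 0 0 0 0 0.148; 0.4 0 0 0 0 0 0; 0.4 0 0 0 0 0 0"

```text
time: 6.6
tool_pos: [0.6094, 0.1186, 0.1906]
ee_rot: [180.0, -0.0, -146.6]
contact_force: [0.2, 0.2, -4.2]
gripper_width: 0.635
grip_force: 30.0
```

```bash
python3 - <<'E'
from h import *
go(.610,.118,.16,213)
im=snap('wrist'); cv2.imwrite('pics/w5.png',im[40:340,80:480]); s=snap('side','side1.png')
z=r.get_state()['tool_pos'][2]; u=proj('wrist',r.get_state()['tool_pos']); print(u-[80,40])
u=proj('side',(.608,.118,.14)).astype(int)
cv2.imwrite('pics/w5.png',np.hstack([cv2.resize(im[40:340,80:480],(400,300)),cv2.resize(s[u[1]-50:u[1]+50,u[0]-65:u[0]+65],(390,300),interpolation=cv2.INTER_CUBIC)]))
E
```

```text
t 6.6 pos [0.6094 0.1186 0.1906] rpy [ 1.7998e+02 -4.0000e-02 -1.4665e+02] d cm [-0.02 -0.08  3.06] wz 0.006 q7 109.3 F [ 0.2  0.2 -4.2] g 0.635 30.0
[188.72058031 216.47580314]
```

View pics/w5.png

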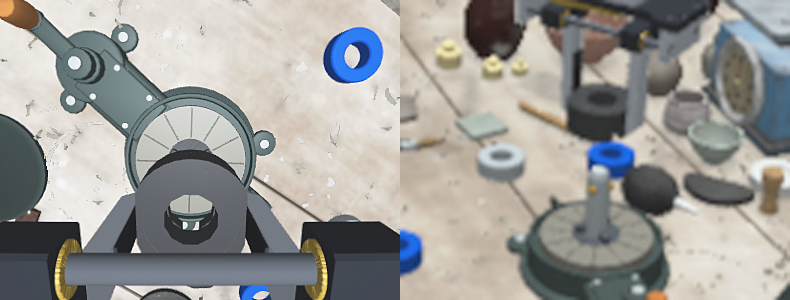

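The ring hovers above the spindle: in the side crop its centre is near x=605 and the spindle near x=598. I'll descend in small checked steps.

>>> step_arm:
  targets: "0.4 0 -0.1 2 0 0 0; 0.4 0 0 2 0 0 0; 0.4 0 0 1 0 0 0; 0.4 0 0 0.5 0 0 0; 0.4 0 0 0 0 0 0"

```text
time: 7.2
tool_pos: [0.6104, 0.1172, 0.1358]
ee_rot: [180.0, -0.0, -146.9]
contact_force: [0.4, -0.9, -3.5]
gripper_width: 0.64
grip_force: 30.0
```

>>> step_arm:
  targets: "0.4 0 0 0.4 0 0 0; 0.4 0 0 0.4 0 0 0; 0.4 0 0 0 0 0 0"

```text
time: 7.5
tool_pos: [0.6105, 0.117, 0.1278]
ee_rot: [180.0, -0.0, -146.9]
contact_force: [0.1, -0.0, -3.5]
gripper_width: 0.636
grip_force: 30.0
```

>>> step_arm:
  targets: "0.4 0 0 0.5 0 0 0; 0.4 0 0 0.5 0 0 0; 0.4 0 0 0.5 0 0 0; 0.4 0 0 0 0 0 0"

```text
time: 7.9
tool_pos: [0.6101, 0.1174, 0.112]
ee_rot: [180.0, -0.0, -146.9]
contact_force: [-0.5, 4.1, -9.0]
gripper_width: 0.633
grip_force: 30.0
```

>>> step_arm:
  targets: "0.4 0 0 0.8 0 0 0; 0.4 0 0 0.8 0 0 0; 0.4 0 0 0.8 0 0 0; 0.4 0 0 0.6 0 0 0; 0.4 0 0 0 0 0 0"

```text
time: 8.4
tool_pos: [0.6102, 0.1165, 0.0818]
ee_rot: [180.0, -0.1, -146.9]
contact_force: [0.3, -0.3, -4.5]
gripper_width: 0.638
grip_force: 30.0
```

>>> step_arm:
  targets: "0.4 0 0 0.5 0 0 0; 0.4 0 0 0.4 0 0 0; 0.4 0 0 0.2 0 0 0; 0.4 0 0 0 0 0 0"

```text
time: 8.8
tool_pos: [0.6105, 0.1171, 0.0717]
ee_rot: [180.0, -0.0, -146.9]
contact_force: [-0.1, 1.8, -4.3]
gripper_width: 0.637
grip_force: 30.0
```

>>> step_arm:
  targets: "0.4 0 0 0.3 0 0 0; 0.4 0 0 0.2 0 0 0; 0.4 0 0 0 0 0 0"

```text
time: 9.1
tool_pos: [0.6106, 0.1171, 0.0668]
ee_rot: [180.0, 0.0, -146.9]
contact_force: [0.4, 1.0, -5.1]
gripper_width: 0.638
grip_force: 30.0
```

>>> step_arm:
  targets: "0.4 0 0 0.05 0 0 0; 1 0 0 0 0 0 0; 1 0 0 0 0 0 0; 1 0 0 0 0 0 0; 1 0 0 0 0 0 0"

```text
time: 9.6
tool_pos: [0.6107, 0.1169, 0.0666]
ee_rot: [-180.0, 0.0, -146.9]
contact_force: [0.0, -0.1, 0.8]
gripper_width: 0.941
grip_force: 0.0
```

>>> step_arm:
  targets: "1 0 0 -2 0 0 0; 1 0 0 -4 0 0 0; 1 0 0 -4.5 0 0 0; 1 0 0 -4 0 0 0; 1 0 0 0 0 0 0"

```text
time: 10.1
tool_pos: [0.6131, 0.1174, 0.2173]
ee_rot: [-179.9, 0.5, -147.0]
contact_force: [0.8, -0.0, 0.8]
gripper_width: 0.998
grip_force: 0.0
```

```bash
python3 - <<'E'
from h import *
go(.587,.338,.2,None)
E
```

```text
t 10.1 pos [0.6131 0.1174 0.2173] rpy [-179.87    0.46 -146.95] d cm [-9.83 19.92  1.76] wz 0.0 q7 109.1 F [ 0.8 -0.   0.8] g 0.998 0.0
```

>>> step_arm:
  targets: "1 -1 2 0 0 0 0; 1 -2 4 0 0 0 0; 1 -2 4 0 0 0 0; 1 -2 4 0 0 0 0; 1 -1.9 4 0 0 0 0"

```text
time: 10.6
tool_pos: [0.5865, 0.3181, 0.2112]
ee_rot: [180.0, -0.0, -146.9]
contact_force: [0.9, -0.8, 0.9]
gripper_width: 0.998
grip_force: 0.0
```

>>> step_arm:
  targets: "1 -0.9 1.9 2 0 0 0; 1 0 0 4 0 0 0; 1 0 0 4 0 0 0; 1 0 0 1 0 0 0; 1 0 0 0 0 0 0"

```text
time: 11.1
tool_pos: [0.5835, 0.3366, 0.1002]
ee_rot: [-180.0, -0.2, -146.9]
contact_force: [0.3, -0.7, -0.1]
gripper_width: 0.997
grip_force: 0.0
```

```bash
python3 - <<'E'
from h import *
go(.587,.338,.021,None)
im=snap('wrist','w6.png');print(proj('wrist',(.587,.338,.022)))
u=proj('wrist',(.587,.338,.022)).astype(int)
g=cv2.cvtColor(im,cv2.COLOR_BGR2HSV); print(g[u[1],u[0]-60:u[0]+60:5,1:].tolist())
cv2.imwrite('pics/w6c.png',cv2.resize(im[u[1]-75:u[1]+75,u[0]-100:u[0]+100],None,fx=3,fy=3))
E
```

```text
t 11.1 pos [0.5835 0.3366 0.1002] rpy [-1.7999e+02 -1.7000e-01 -1.4694e+02] d cm [-0.4  -0.08  7.91] wz 0.0 q7 89.5 F [ 0.3 -0.7 -0.1] g 0.997 0.0
[268.49923747 222.41868462]
[[24, 189], [21, 192], [22, 188], [21, 193], [15, 199], [25, 205], [15, 208], [17, 215], [10, 220], [24, 141], [30, 168], [31, 172], [36, 128], [35, 72], [32, 165], [29, 122], [12, 219], [16, 218], [11, 226], [26, 169], [29, 175], [32, 175], [29, 170], [31, 167]]
```

View pics/w6c.png

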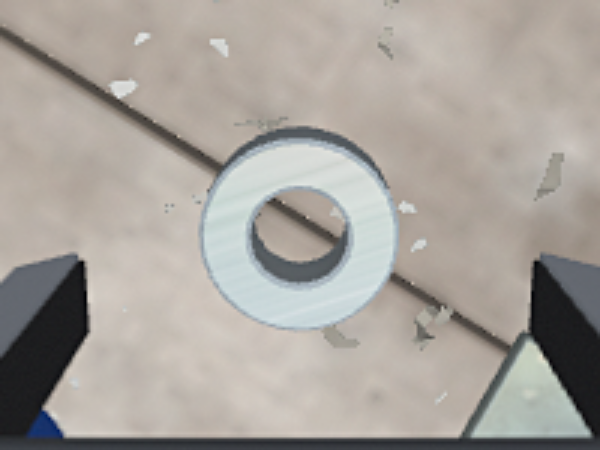

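The crop shows the steel collar centred at about crop (300,234), i.e. px (267.8,225). The test tile's corner is at crop (525,335), so I need to check the finger clearance.

```bash
python3 - <<'E'
from h import *
c=onz('wrist',267.9,225,.022);print('collar',c)
o1,_=cont(cv2.imread('pics/w6.png'),'wrist',(268,222),45,190,255,.022,28)
print(cv2.minEnclosingCircle((o1*1000).astype(np.float32)))
s=r.get_state();Rm=R.from_euler('xyz',s['ee_rot'],degrees=True).as_matrix()
for n,u,v in[('corner',343,258.7),('edge',323,292)]:
    print(n,(Rm.T@(onz('wrist',u,v,.008)-c)*1000).round(1))
im=cv2.imread('pics/w1.png');T=np.load('w1T.npy')
import h; h.camT=lambda n:(camera_info('wrist'),T)
print([ (1000*Rm.T@(onz('wrist',u,v,.008)-c)).round(0)[:2].tolist() for u,v in [(413,205),(442,187),(460,214),(428,235)]])
go(c[0],c[1],.021,None)
E
```

```text
collar [0.58916372 0.33880295 0.022     ]
((602.0509643554688, 332.8898620605469), 40.131412506103516)
corner [-36.3  68.5  14. ]
edge [-69.9  51.6  14. ]
[[-36.0, 70.0], [-50.0, 111.0], [-95.0, 99.0], [-80.0, 52.0]]
t 11.15 pos [0.5844 0.3371 0.102 ] rpy [-1.8000e+02 -2.0000e-02 -1.4696e+02] d cm [-0.49 -0.12  8.1 ] wz 0.0 q7 89.5 F [ 1.1 -0.6  0.7] g 1.001 0.0
```

>>> step_arm:
  targets: "1 -0.4 -0.1 2 0 0 0; 1 0 0 3 0 0 0; 1 0 0 2 0 0 0; 1 0 0 0.8 0 0 0; 1 0 0 0 0 0 0"

```text
time: 11.65
tool_pos: [0.5885, 0.3387, 0.0243]
ee_rot: [-180.0, 0.0, -146.9]
contact_force: [-0.7, -0.6, 1.5]
gripper_width: 0.996
grip_force: 0.0
```

```bash
python3 - <<'E'
from h import *
go(.589,.3387,.022,None)
E
```

```text
t 11.65 pos [0.5885 0.3387 0.0243] rpy [-1.8000e+02  3.0000e-02 -1.4695e+02] d cm [-0.04 -0.03  0.23] wz 0.0 q7 89.8 F [-0.7 -0.6  1.5] g 0.996 0.0
```

>>> step_arm:
  targets: "1 0 0 0.2 0 0 0; 1 0 0 0 0 0 0; 0.35 0 0 0 0 0 0; 0.35 0 0 0 0 0 0; 0.35 0 0 0 0 0 0"

```text
time: 12.15
tool_pos: [0.5882, 0.3387, 0.0218]
ee_rot: [180.0, 0.0, -146.9]
contact_force: [0.2, -0.6, -0.4]
gripper_width: 0.782
grip_force: 0.0
```

>>> step_arm:
  targets: "0.35 0 0 0 0 0 0; 0.35 0 0 0 0 0 0; 0.35 0 0 0 0 0 0"

```text
time: 12.45
tool_pos: [0.5881, 0.3385, 0.0215]
ee_rot: [-180.0, -0.0, -146.9]
contact_force: [-0.3, -0.7, 0.8]
gripper_width: 0.588
grip_force: 30.0
```

```bash
python3 - <<'E'
from h import *
go(.6105,.117,.18,None)
im=snap('wrist','w7.png');t=r.get_state()['tool_pos']
u=proj('wrist',t);print(u)
g=cv2.cvtColor(im,cv2.COLOR_BGR2HSV);u=u.astype(int)
print(g[u[1]-20,u[0]-70:u[0]+70:5,2].tolist())
cv2.imwrite('pics/w7c.png',cv2.resize(im[u[1]-75:u[1]+75,u[0]-100:u[0]+100],None,fx=3,fy=3))
E
```

```text
t 12.45 pos [0.5881 0.3385 0.0215] rpy [-1.7999e+02 -1.0000e-02 -1.4694e+02] d cm [ 10.2  -19.79 -15.85] wz 0.0 q7 89.8 F [-0.3 -0.7  0.8] g 0.588 30.0
[268.72072458 256.48305787]
[197, 211, 111, 117, 117, 57, 192, 220, 219, 215, 218, 222, 192, 169, 181, 184, 186, 172, 223, 222, 221, 223, 225, 202, 65, 117, 116, 113]
```

View pics/w7c.png

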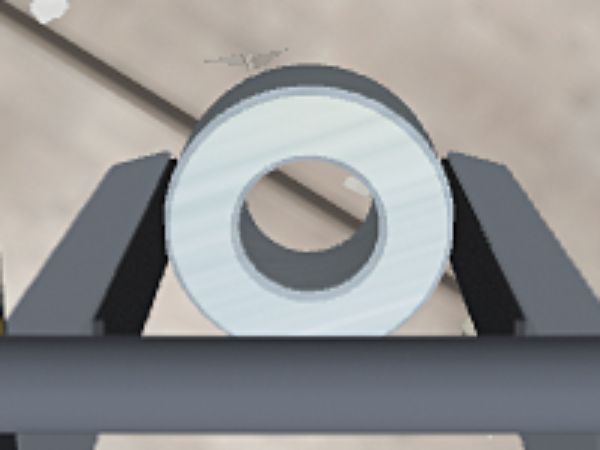

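Both pads hold the collar, with the bore centred at crop (309,228), practically on the TCP. I'll carry it to the spindle.

>>> step_arm:
  targets: "0.35 0 0 -3 0 0 0; 0.35 0 0 -5 0 0 0; 0.35 0 0 -5 0 0 0; 0.35 0 0 -3 0 0 0; 0.35 1 -2 0 0 0 0"

```text
time: 13.0
tool_pos: [0.5914, 0.3205, 0.1864]
ee_rot: [179.9, 0.4, -146.7]
contact_force: [0.0, 0.7, -2.4]
gripper_width: 0.589
grip_force: 30.0
```

>>> step_arm:
  targets: "0.35 2.2 -4.2 0 0 0 0; 0.35 2.2 -4.2 0 0 0 0; 0.35 2.2 -4.2 0 0 0 0; 0.35 1.7 -3.4 0 0 0 0; 0.35 1 -1.7 0 0 0 0"

```text
time: 13.5
tool_pos: [0.6093, 0.1129, 0.1815]
ee_rot: [-179.9, -0.0, -147.2]
contact_force: [1.1, -0.0, -1.7]
gripper_width: 0.588
grip_force: 30.0
```

>>> step_arm:
  targets: "0.35 0 0 0 0 0 0; 0.35 0 0 0 0 0 0"

```text
time: 13.7
tool_pos: [0.6091, 0.1173, 0.1814]
ee_rot: [180.0, -0.0, -147.0]
contact_force: [-0.1, 0.4, -3.1]
gripper_width: 0.586
grip_force: 30.0
```

```bash
python3 - <<'E'
from h import *
go(.609,.117,.143,None)
E
```

```text
t 13.7 pos [0.6091 0.1173 0.1814] rpy [ 1.7998e+02 -1.0000e-02 -1.4697e+02] d cm [ 0.02 -0.02  3.84] wz 0.0 q7 109.0 F [-0.1  0.4 -3.1] g 0.586 30.0
```

>>> step_arm:
  targets: "0.35 0 0 1.8 0 0 0; 0.35 0 0 1.5 0 0 0; 0.35 0 0 0.5 0 0 0; 0.35 0 0 0.3 0 0 0; 0.35 0 0 0 0 0 0"

```text
time: 14.2
tool_pos: [0.6091, 0.1176, 0.1402]
ee_rot: [180.0, -0.0, -146.9]
contact_force: [-0.3, 0.4, -2.3]
gripper_width: 0.591
grip_force: 30.0
```

>>> step_arm:
  targets: "0.35 0 0 0.3 0 0 0; 0.35 0 0 0.3 0 0 0; 0.35 0 0 0.3 0 0 0; 0.35 0 0 0 0 0 0"

```text
time: 14.6
tool_pos: [0.609, 0.1172, 0.1311]
ee_rot: [180.0, -0.0, -146.9]
contact_force: [-0.1, -0.8, -2.8]
gripper_width: 0.591
grip_force: 30.0
```

>>> step_arm:
  targets: "0.35 0 0 0.3 0 0 0; 0.35 0 0 0.2 0 0 0; 0.35 0 0 0.2 0 0 0; 0.35 0 0 0 0 0 0"

```text
time: 15.0
tool_pos: [0.6094, 0.1174, 0.1247]
ee_rot: [-180.0, 0.0, -146.9]
contact_force: [-1.2, 0.6, 1.2]
gripper_width: 0.588
grip_force: 30.0
```

>>> step_arm:
  targets: "0.35 0 0 0.2 0 0 0; 0.35 0 0 0.2 0 0 0; 0.35 0 0 0.2 0 0 0"

```text
time: 15.3
tool_pos: [0.6093, 0.1173, 0.1188]
ee_rot: [-180.0, 0.0, -146.9]
contact_force: [-2.1, 0.6, 5.6]
gripper_width: 0.59
grip_force: 30.0
```

>>> step_arm:
  targets: "0.35 0 0 0.3 0 0 0; 0.35 0 0 0.3 0 0 0; 0.35 0 0 0.3 0 0 0; 0.35 0 0 0.3 0 0 0"

```text
time: 15.7
tool_pos: [0.6093, 0.1174, 0.1067]
ee_rot: [-180.0, 0.0, -146.9]
contact_force: [-2.5, 0.7, 6.4]
gripper_width: 0.59
grip_force: 30.0
```

>>> step_arm:
  targets: "0.35 0 0 0.3 0 0 0; 0.35 0 0 0.3 0 0 0; 0.35 0 0 0.2 0 0 0; 0.35 0 0 0 0 0 0"

```text
time: 16.1
tool_pos: [0.6089, 0.1172, 0.0979]
ee_rot: [180.0, -0.0, -146.9]
contact_force: [0.4, 0.4, -4.2]
gripper_width: 0.588
grip_force: 30.0
```

```bash
python3 - <<'E'
from h import *
go(.609,.117,.0965,None)
E
```

```text
t 16.1 pos [0.6089 0.1172 0.0979] rpy [ 1.7999e+02 -4.0000e-02 -1.4693e+02] d cm [ 0.01 -0.02  0.14] wz 0.0 q7 109.6 F [ 0.4  0.4 -4.2] g 0.588 30.0
```

>>> step_arm:
  targets: "0.35 0 0 0.1 0 0 0; 0.35 0 0 0.1 0 0 0; 0.35 0 0 0 0 0 0"

```text
time: 16.4
tool_pos: [0.6093, 0.1173, 0.0965]
ee_rot: [-180.0, 0.0, -146.9]
contact_force: [-0.4, -0.7, -1.4]
gripper_width: 0.586
grip_force: 30.0
```

>>> step_arm:
  targets: "0.35 0 0 0.1 0 0 0; 0.35 0 0 0 0 0 0"

```text
time: 16.6
tool_pos: [0.6094, 0.1174, 0.0964]
ee_rot: [-180.0, 0.0, -146.9]
contact_force: [-5.8, -1.6, 12.0]
gripper_width: 0.59
grip_force: 30.0
```

The collar is home, with firm contact at underside height 0.075. I'll release it and go look at the crank.

>>> step_arm:
  targets: "0.35 0 0 -0.1 0 0 0; 1 0 0 0 0 0 0; 1 0 0 0 0 0 0; 1 0 0 0 0 0 0; 1 0 0 0 0 0 0"

```text
time: 17.1
tool_pos: [0.6092, 0.1173, 0.0964]
ee_rot: [180.0, -0.0, -146.9]
contact_force: [-0.1, 0.3, 0.5]
gripper_width: 0.894
grip_force: 0.0
```

>>> step_arm:
  targets: "1 0 0 -2 0 0 0; 1 0 0 -4 0 0 0; 1 0 0 -4 0 0 0; 1 0 0 -2.5 0 0 0; 1 1 -2.6 0 0 0 0"

```text
time: 17.6
tool_pos: [0.6162, 0.0939, 0.2255]
ee_rot: [-180.0, 0.3, -146.7]
contact_force: [1.0, 0.2, -0.9]
gripper_width: 0.998
grip_force: 0.0
```

>>> step_arm:
  targets: "1 1.5 -3.8 0 0 0 0; 1 1.5 -3.8 0 0 0 0; 1 1.4 -3.8 0 0 0 0; 1 0 0 0 0 0 0; 1 0 0 0 0 0 0"

```text
time: 18.1
tool_pos: [0.6403, -0.0304, 0.2213]
ee_rot: [180.0, -0.0, -147.0]
contact_force: [-0.4, 1.4, 0.7]
gripper_width: 1.0
grip_force: 0.0
```

```bash
python3 - <<'E'
from h import *
im=snap('wrist','w8.png');go(.571,-.07,.2,None)
hs=cv2.cvtColor(im,cv2.COLOR_BGR2HSV).astype(int)
m=(hs[:,:,0]>5)&(hs[:,:,0]<20)&(hs[:,:,1]>120)&(hs[:,:,2]>60)
n,l,st,ce=cv2.connectedComponentsWithStats(m.astype(np.uint8))
for k in range(1,n):
    if st[k,4]>60: print(st[k],ce[k].round(1),onz('wrist',*ce[k],.11).round(4))
for P in [(.609,.117,.121),(.571,-.07,.11),(.58,-.015,.07)]: print(proj('wrist',P).round())
E
```

```text
t 18.15 pos [ 0.6402 -0.029   0.2213] rpy [ 1.7997e+02 -1.0000e-02 -1.4693e+02] d cm [8.04 0.34 2.13] wz 0.0 q7 123.7 F [-0.8  0.3  0.2] g 0.999 0.0
[259 112  23  24 424] [269.8 123.1] [ 0.5738 -0.0717  0.11  ]
[416. 268.]
[273. 121.]
[312. 161.]
```

View pics/w8.png

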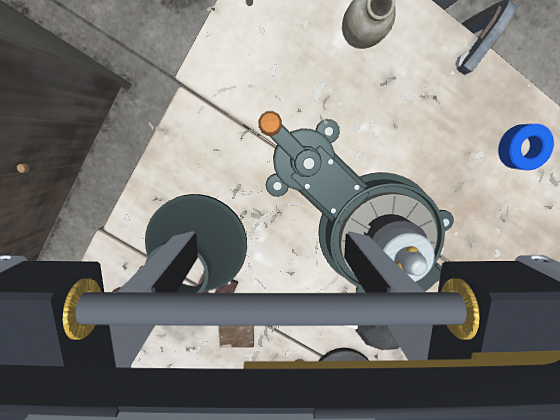

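The knob top is at (269.8,123), the crank hub at about (309,164), and the collar sits on the ring on the mill. The hub pixel gives the crank centre.

```bash
python3 - <<'E'
from h import *
k=onz('wrist',269.8,123.1,.11);k2=np.array(k[:2]);S=np.array([.6092,.1172])
for z in(.065,.07,.075,.08,.085,.09):
    c=onz('wrist',309,163.5,z)[:2]; print(z,c.round(4),np.hypot(*(c-k2)).round(4),np.hypot(*(c-S)).round(4))
for u,v in[(246,240),(195,195),(150,230)]: print('funnel',[onz('wrist',u,v,z)[:2].round(3).tolist() for z in(0,.1)])
im=cv2.imread('pics/w8.png');g=cv2.cvtColor(im,cv2.COLOR_BGR2GRAY)[150:180,295:325]
_,m=cv2.threshold(g,190,255,0);M=cv2.moments(m,True);print('hub px',295+M['m10']/M['m00'],150+M['m01']/M['m00'],M['m00'])
go(k[0],k[1],.15,None)
E
```

```text
0.065 [ 0.584  -0.0159] 0.0568 0.1354
0.07 [ 0.584  -0.0166] 0.056 0.1362
0.075 [ 0.584  -0.0174] 0.0553 0.1369
0.08 [ 0.584  -0.0182] 0.0545 0.1377
0.085 [ 0.584  -0.0189] 0.0538 0.1384
0.09 [ 0.584  -0.0197] 0.053 0.1392
funnel [[0.715, -0.019], [0.68, -0.031]]
funnel [[0.698, -0.107], [0.668, -0.096]]
funnel [[0.773, -0.134], [0.724, -0.116]]
hub px 308.5 163.0 88.0
t 18.15 pos [ 0.6402 -0.029   0.2213] rpy [ 1.7997e+02 -1.0000e-02 -1.4693e+02] d cm [7.9  0.04 7.13] wz 0.0 q7 123.7 F [-0.8  0.3  0.2] g 0.999 0.0
```

>>> step_arm:
  targets: "0.5 2 0 0 0 0 0; 0.5 4 0 0 0 0 0; 0.5 1.9 0 2 0 0 0; 0.5 0 0 4 0 0 0; 0.5 0 0 2.5 0 0 0"

```text
time: 18.65
tool_pos: [0.5732, -0.0711, 0.135]
ee_rot: [180.0, 0.0, -146.8]
contact_force: [1.3, 0.7, -1.0]
gripper_width: 0.61
grip_force: 0.0
```

>>> step_arm:
  targets: "0.5 0 0 0 0 0 0; 0.5 0 0 0 0 0 0"

```text
time: 18.85
tool_pos: [0.5744, -0.0715, 0.137]
ee_rot: [180.0, -0.0, -146.8]
contact_force: [0.1, 0.4, -0.4]
gripper_width: 0.503
grip_force: 0.0
```

```bash
python3 - <<'E'
from h import *
go(.5738,-.0717,.092,None)
im=snap('wrist','w9.png');hs=cv2.cvtColor(im,cv2.COLOR_BGR2HSV).astype(int)
m=(hs[:,:,0]>5)&(hs[:,:,0]<20)&(hs[:,:,1]>120)&(hs[:,:,2]>60)
n,l,st,ce=cv2.connectedComponentsWithStats(m.astype(np.uint8))
for k in range(1,n):
    if st[k,4]>100: print(st[k],ce[k].round(1),onz('wrist',*ce[k],.11).round(4))
print([proj('side',(.73,-.07,z)).round().tolist() for z in(0,.08,.12,.16)])
E
```

```text
t 18.85 pos [ 0.5744 -0.0715  0.137 ] rpy [ 1.7998e+02 -1.0000e-02 -1.4684e+02] d cm [0.06 0.01 4.5 ] wz 0.0 q7 128.5 F [ 0.1  0.4 -0.4] g 0.503 0.0
[253 211  30  38 917] [267.6 229.6] [ 0.5692 -0.0766  0.11  ]
[[368.0, 291.0], [371.0, 268.0], [373.0, 256.0], [375.0, 243.0]]
```

>>> step_arm:
  targets: "0.5 0.2 -0.1 2.2 0 0 0; 0.5 0 0 2.2 0 0 0; 0.5 0 0 0 0 0 0; 0.1 0 0 0 0 0 0; 0.1 0 0 0 0 0 0"

```text
time: 19.4
tool_pos: [0.574, -0.0745, 0.0942]
ee_rot: [-179.9, 0.1, -146.9]
contact_force: [-0.1, -0.3, 0.5]
gripper_width: 0.368
grip_force: 0.0
```

>>> step_arm:
  targets: "0.1 0 0 0 0 0 0; 0.1 0 0 0 0 0 0; 0.1 0 0 0 0 0 0"

```text
time: 19.7
tool_pos: [0.5736, -0.0746, 0.0934]
ee_rot: [-180.0, 0.1, -146.9]
contact_force: [-0.7, -0.9, 8.9]
gripper_width: 0.231
grip_force: 30.0
```

```bash
python3 - <<'E'
from h import *
go(.5738,-.0717,.092,None)
# tool-frame chord rows: knob steps 20 deg clockwise starting at 259.2 deg, r=5.5 cm
s=r.get_state();Rm=R.from_euler('xyz',s['ee_rot'],degrees=True).as_matrix()
th=np.radians(259.2-20*np.arange(0,26)); p=5.5*np.c_[np.cos(th),np.sin(th),0*th]
print((np.diff(p,axis=0)@Rm)[:18,:2].round(2).tolist())
E
```

```text
t 19.7 pos [ 0.5736 -0.0746  0.0934] rpy [-1.7995e+02  7.0000e-02 -1.4694e+02] d cm [-0.17  0.24  0.14] wz 0.0 q7 129.5 F [-0.7 -0.9  8.9] g 0.231 30.0
[[1.13, 1.54], [0.53, 1.83], [-0.13, 1.91], [-0.77, 1.75], [-1.32, 1.38], [-1.71, 0.84], [-1.9, 0.2], [-1.85, -0.46], [-1.59, -1.06], [-1.13, -1.54], [-0.53, -1.83], [0.13, -1.91], [0.77, -1.75], [1.32, -1.38], [1.71, -0.84], [1.9, -0.2], [1.85, 0.46], [1.59, 1.06]]
```

>>> step_arm:
  targets: "0.1 0 0 -0.15 0 0 0; 0.1 1.13 1.54 0 0 0 0; 0.1 0.53 1.83 0 0 0 0; 0.1 -0.13 1.91 0 0 0 0"

```text
time: 20.1
tool_pos: [0.5319, -0.039, 0.094]
ee_rot: [-179.9, 0.1, -147.0]
contact_force: [21.7, -0.3, -21.2]
gripper_width: 0.227
grip_force: 30.0
```

>>> step_arm:
  targets: "0.1 0 0 0 0 0 0"

```text
time: 20.2
tool_pos: [0.5313, -0.0361, 0.0939]
ee_rot: [180.0, 0.1, -146.8]
contact_force: [6.8, 5.3, -12.3]
gripper_width: 0.225
grip_force: 30.0
```

>>> step_arm:
  targets: "0.1 -0.77 1.75 0.05 0 0 0; 0.1 -1.32 1.38 0.05 0 0 0; 0.1 -1.71 0.84 0 0 0 0; 0.1 -1.9 0.2 0 0 0 0; 0.1 -1.85 -0.46 0 0 0 0"

```text
time: 20.7
tool_pos: [0.5742, 0.0336, 0.0935]
ee_rot: [-180.0, -0.1, -146.9]
contact_force: [-4.1, -14.2, 11.2]
gripper_width: 0.23
grip_force: 30.0
```

>>> step_arm:
  targets: "0.1 0 0 0 0 0 0"

```text
time: 20.8
tool_pos: [0.5768, 0.0337, 0.0936]
ee_rot: [-179.9, 0.1, -146.9]
contact_force: [3.2, -1.4, 6.5]
gripper_width: 0.226
grip_force: 30.0
```

```bash
python3 - <<'E'
from h import *
go(.5833+.055*np.cos(np.radians(99.2)),-.018+.055*np.sin(np.radians(99.2)),.0935,None)
E
```

```text
t 20.8 pos [0.5768 0.0337 0.0936] rpy [-1.7990e+02  9.0000e-02 -1.4692e+02] d cm [0.05 0.34 0.01] wz 0.0 q7 117.8 F [ 3.2 -1.4  6.5] g 0.226 30.0
```

>>> step_arm:
  targets: "0.1 -1.59 -1.06 -0.03 0 0 0; 0.1 -1.13 -1.54 -0.03 0 0 0; 0.1 -0.53 -1.83 0 0 0 0; 0.1 0.13 -1.91 0 0 0 0; 0.1 0.77 -1.75 0 0 0 0"

```text
time: 21.3
tool_pos: [0.6394, -0.0195, 0.0938]
ee_rot: [179.9, 0.1, -146.8]
contact_force: [-1.7, 8.0, -0.0]
gripper_width: 0.228
grip_force: 30.0
```

>>> step_arm:
  targets: "0.1 0 0 0 0 0 0"

```text
time: 21.4
tool_pos: [0.6391, -0.0238, 0.0939]
ee_rot: [-179.9, 0.0, -147.1]
contact_force: [6.6, -4.9, -3.5]
gripper_width: 0.227
grip_force: 30.0
```

```bash
python3 - <<'E'
from h import *
t=np.radians(-1.5);go(.5845+.055*np.cos(t),-.0203+.055*np.sin(t),.0935,None)
E
```

```text
t 21.4 pos [ 0.6391 -0.0238  0.0939] rpy [-1.7990e+02  4.0000e-02 -1.4708e+02] d cm [-0.14  0.15  0.04] wz 0.0 q7 124.4 F [ 6.6 -4.9 -3.5] g 0.227 30.0
```

>>> step_arm:
  targets: "0.1 1.32 -1.38 0 0 0 0; 0.1 1.71 -0.84 0 0 0 0; 0.1 1.9 -0.2 0 0 0 0; 0.1 1.85 0.46 0 0 0 0; 0.1 1.59 1.06 0 0 0 0"

```text
time: 21.9
tool_pos: [0.5734, -0.075, 0.0939]
ee_rot: [-179.9, 0.1, -147.0]
contact_force: [9.2, 9.3, -5.7]
gripper_width: 0.225
grip_force: 30.0
```

>>> step_arm:
  targets: "0.1 0 0 0 0 0 0"

```text
time: 22.0
tool_pos: [0.5709, -0.074, 0.0938]
ee_rot: [179.9, -0.1, -146.9]
contact_force: [-4.5, -0.8, -0.2]
gripper_width: 0.23
grip_force: 30.0
```

>>> step_arm:
  targets: "0.1 1.13 1.54 0 0 0 0; 0.1 0.53 1.83 0 0 0 0; 0.1 -0.13 1.91 0 0 0 0; 0.1 -0.77 1.75 0 0 0 0; 0.1 -1.32 1.38 0 0 0 0"

```text
time: 22.5
tool_pos: [0.5324, -0.0015, 0.0939]
ee_rot: [-179.9, 0.1, -147.0]
contact_force: [16.3, -14.2, -11.6]
gripper_width: 0.227
grip_force: 30.0
```

>>> step_arm:
  targets: "0.1 0 0 0 0 0 0"

```text
time: 22.6
tool_pos: [0.5338, 0.0012, 0.0939]
ee_rot: [-179.9, 0.2, -146.8]
contact_force: [8.5, -0.3, -7.7]
gripper_width: 0.229
grip_force: 30.0
```

```bash
python3 - <<'E'
from h import *
go(.5845,-.0203,.0935,None);p=r.get_state()['tool_pos'];print(np.degrees(np.arctan2(p[1]+.0203,p[0]-.5845)))
E
```

```text
t 22.6 pos [0.5338 0.0012 0.0939] rpy [-1.7990e+02  1.6000e-01 -1.4679e+02] d cm [-3.06 -4.58  0.05] wz 0.0 q7 120.3 F [ 8.5 -0.3 -7.7] g 0.229 30.0
156.97660563428354
```

>>> step_arm:
  targets: "0.1 -1.71 0.84 0 0 0 0; 0.1 -1.9 0.2 0 0 0 0; 0.1 -1.85 -0.46 0 0 0 0; 0.1 0 0 0 0 0 0; 0.1 0 0 0 0 0 0"

```text
time: 23.1
tool_pos: [0.5757, 0.0336, 0.0938]
ee_rot: [-179.9, 0.0, -146.9]
contact_force: [4.7, -3.6, -0.8]
gripper_width: 0.228
grip_force: 30.0
```

>>> step_arm:
  targets: "0.5 0 0 0 0 0 0; 0.5 0 0 0 0 0 0; 0.5 0 0 0 0 0 0; 0.5 0 0 0 0 0 0; 0.5 0 0 0 0 0 0"

```text
time: 23.6
tool_pos: [0.5743, 0.0337, 0.0936]
ee_rot: [180.0, -0.0, -146.9]
contact_force: [-0.4, -0.0, 0.2]
gripper_width: 0.502
grip_force: 0.0
```

>>> step_arm:
  targets: "0.5 0 0 -2 0 0 0; 0.5 0 0 -4 0 0 0; 0.5 0 0 -4.5 0 0 0; 0.5 0 0 -4 0 0 0; 0.5 -4 0 0 0 0 0"

```text
time: 24.1
tool_pos: [0.6088, 0.0528, 0.2456]
ee_rot: [-179.8, 0.4, -147.2]
contact_force: [0.7, -0.3, 0.6]
gripper_width: 0.503
grip_force: 0.0
```

>>> step_arm:
  targets: "0.5 -4.5 0 0 0 0 0; 0.5 -4 -1 0 0 0 0; 0.5 -1 0 0 0 0 0; 0.5 0 0 0 0 0 0; 0.5 0 0 0 0 0 0"

```text
time: 24.6
tool_pos: [0.6922, 0.0983, 0.2382]
ee_rot: [180.0, -0.1, -147.0]
contact_force: [-0.5, 0.9, 0.2]
gripper_width: 0.5
grip_force: 0.0
```

```bash
python3 - <<'E'
from h import *
go(.609,.117,.22,None)
im=snap('wrist');s=snap('side');print(proj('wrist',(.609,.117,.09)))
u=proj('side',(.6,.06,.08)).astype(int)
cv2.imwrite('pics/end.png',np.hstack([im[0:300,100:500],cv2.resize(s[u[1]-50:u[1]+50,u[0]-65:u[0]+65],(390,300),interpolation=cv2.INTER_CUBIC)]))
E
```

```text
t 24.6 pos [0.6922 0.0983 0.2382] rpy [ 1.8000e+02 -6.0000e-02 -1.4696e+02] d cm [5.95 6.11 1.83] wz 0.0 q7 113.1 F [-0.5  0.9  0.2] g 0.5 0.0
[329.71155018 144.92209285]
```

View pics/end.png

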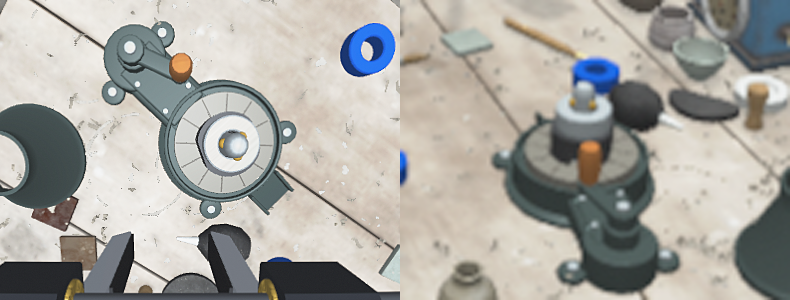

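The final view shows the ring flat on the stone at (230,145). The collar lies on it with the brass balls standing above its top, and the crank knob at (180,67) is released. I'm handing in.

```bash
python3 -c "
from workcell import r
print(r.hand_in())"
```

```text
the job is handed in; nothing more can be done
None
```

The mill is back together and handed in at 24.6 s: the ring sits over the dogs and flat on the stone, the collar is pressed home past the catches, and the crank was turned about 1.4 turns clockwise and let go. The other things on the table were not touched.

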